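# Change over the footbed heater tray

## Task

Change over the footbed heater: pull its tray right out to the stop, move the medium cork blank left in it to the slatted wooden rack, lay every large blank (170 mm long; there are two or three on the bench, among 145 mm medium ones that stay where they are) flat in the tray without overlapping, and then slide the tray fully home, slowly. The cork is brittle, so hold and touch the blanks with only a light grip, and leave everything else on the bench undisturbed.

Things in the scene. Friction and masses are not known exactly. Their poses are not given: they have to be found in the camera images.
- blank_l1: large cork footbed blank, 170 mm long, 100 g, flat on the bench or absent. Origin: centre of its flat underside; x from round heel (54 mm wide, rim 19 high) to thin front (65 wide, 8 thick), y to the arch. Waist (x -30 to +18): parallel sides 46 mm apart, 17 high, arch flange at +y 27 high: hold it there, 20 to 25 N. Brittle: over 80 N from the fingers (both added up) spoils it.
- blank_l2: large cork footbed blank, 170 mm long, 100 g, flat on the bench or absent. Origin: centre of its flat underside; x from round heel (54 mm wide, rim 19 high) to thin front (65 wide, 8 thick), y to the arch. Waist (x -30 to +18): parallel sides 46 mm apart, 17 high, arch flange at +y 27 high: hold it there, 20 to 25 N. Brittle: over 80 N from the fingers (both added up) spoils it.
- blank_l3: large cork footbed blank, 170 mm long, 100 g, flat on the bench or absent. Origin: centre of its flat underside; x from round heel (54 mm wide, rim 19 high) to thin front (65 wide, 8 thick), y to the arch. Waist (x -30 to +18): parallel sides 46 mm apart, 17 high, arch flange at +y 27 high: hold it there, 20 to 25 N. Brittle: over 80 N from the fingers (both added up) spoils it.
- blank_m1: medium cork blank, look-alike: as the large ones at 0.85 of the size, 145 mm long; waist 39 mm across (x -25 to +15), 14 high, front 55 wide, 62 g; same origin, axes and brittleness. Lies on the bench among the large ones; stays there.
- blank_m2: medium cork blank, look-alike: as the large ones at 0.85 of the size, 145 mm long; waist 39 mm across (x -25 to +15), 14 high, front 55 wide, 62 g; same origin, axes and brittleness. Lies on the bench among the large ones; stays there.
- blank_m3: medium cork blank, look-alike: as the large ones at 0.85 of the size, 145 mm long; waist 39 mm across (x -25 to +15), 14 high, front 55 wide, 62 g; same origin, axes and brittleness. Left in the heater tray at the start, out of sight under the hood; goes to the rack. Just as brittle.
- heater: white infrared heater on the bench to the robot's left, 270 mm deep (its x), 380 mm wide (its y), 185 mm high; fixed. Origin under its centre; its front, with the tray's opening, faces its -x. The hood's underside is 95 mm above the bench.
- tray (a joint): slide of the heater's tray, m: 0 fully home, grows as the tray is pulled out towards the heater's -x, 0.21 at the end stop. Stays where left; about 3 N of friction plus some drag. At the start it is 0 to 0.03 open. The tray must not go faster than 0.3 m/s (slamming throws the blanks about).
- tray_floor (a point): centre of the steel tray's inner floor, on its upper face, 40 mm above the bench; axes as the heater's. The floor measures 208 mm (x) by 322 mm (y) inside a rim 14 mm higher than the floor; three blanks fit side by side, 100 mm apart along y, their lengths along x.
- tray_handle (a point): middle of the tray's handle: a black grip bar 16 mm thick and 110 mm long, along y of the heater, 58 mm above the bench and 62 mm before the tray's front rim; 67 mm before the heater's face when the tray is home. Moves with the tray.
- rack: slatted wooden rack, a slab 130 mm (its x) by 210 mm (its y), its top 22 mm above the bench; fixed. Origin under its centre.
- shears: shears, 235 mm long; bystander, leave where it is (origin under its centre).
- brush: bench brush with blue handle, 200 mm; bystander, leave where it is (origin under its centre).
- glue_tin: tin, 84 mm across, 105 mm high; bystander, leave where it is (origin under its centre).
- sleeve: upright abrasive sleeve, 76 mm across, 75 mm high; bystander, leave where it is (origin under its centre).
- mallet: hammer, about 250 mm, lying; bystander, leave where it is (origin under its centre).
- jar: glass jar, 68 mm across, 80 mm high; bystander, leave where it is (origin under its centre).
Mind the look-alikes: they are no part of the job. Leave any orange look-alike of the blank_l2 alone.

How it is judged:
By the outcome, as a careful person would: the job done as asked, in the order asked, and still so for the second after the job is handed in, with the robot touching nothing.
Of blank_l1, blank_l2, blank_l3 only 2 to 3 are there at a start; the rules pass over those that are not, and their reading is None.
At some moment in a run one of blank_l1, blank_l2, blank_l3 may be knocked a few centimetres aside while the robot is not near it.
Once in a run the grip may slacken for a moment while it holds something.
It also fails if it takes over 210 s, if anything falls off the work surface, if the arm or the gripper's body presses on something with over 40 N, if the wrist force passes 120 N, or if a joint passes its speed limit or range.

## Robot

A 6-joint arm with a two-finger parallel gripper is mounted at the origin on the work surface. World frame = base frame: x ahead of the robot, y to its left, z up, the work surface at z = 0. Lengths are in mm, angles in rad, forces in N, time in s.
With the tool pointing down it reaches from about 425 to 950 mm from the base axis. Payload 14.7 kg.
Tool frame: the origin (TCP) lies midway between the tips of the shut fingers; the grasp point (between the pads) lies bot.grasp_offset behind it (bot.grasp_offset is the distance from the TCP to the grasp point, in mm); z points along the fingers, y is the line along which they close (so a half turn about z gives the same grasp; the last joint's range is limited). The gripper opens to 85 mm and grips with 20 to 120 N. Pads are 22 mm wide; open, the fingers measure 114 mm over their backs; the gripper's body (76 mm by 85 mm) begins 54 mm behind the grasp point. The pads swing forward as they close: fully open they stand 13 mm farther back than shut.
Start: joints at [1.066, 0.48, 1.596, -0, 1.065, -0.047], TCP at [287.26, 583.073, 231.297] pointing down, gripper open.
Joint ranges: [-2.75, 2.75], [-0.82, 2.05], [0.23, 2.67], [-1.56, 4.7], [0.09, 2.69], [-2.92, 2.92]. Speed limits (rad/s): [1.89, 1.89, 2.39, 3.01, 3.01, 3.01].

## Interface

Orientations are given as a unit quaternion [w, x, y, z].
In Python, from workcell import bot, optics gives the robot as it stands.
- The arm moves only by the shell command python3 -m pendant 'ROWS' [FORCE]. ROWS is JSON, a list of rows, each an object of numbers: "wx", "wy", "wz": the turn, a rotation vector about the tool's x, y, z scaled (see below); "x", "y", "z": the shift along the tool's x, y, z scaled (see below); "gripper": the closure, from 0 (fully open) to 1 (shut). In form: [{"wx": .., "wy": .., "wz": .., "x": .., "y": .., "z": .., "gripper": ..}, ...]. A call has 1 to 20 rows; each row is the pose to reach, as a shift and turn from the pose commanded when the call began, along the tool's axes at that moment; what a row does not reach only later rows make up. The controller multiplies each number of a shift by 0.4 m and each number of a turn by 45 degrees. A row lasts 1/10 s, in which the tool goes at most 50 mm and 8.59 degrees, less where a joint would pass 70% of its speed; a pose out of reach is approached as far as the arm can. A call with a number of a shift or a turn outside -1 to 1 is refused whole. A call with a gripper value outside its range is refused whole. The fingers move at their own pace and stop on an object; FORCE is the grip in N (left out, the last holds). Time passes only in rows, so rows that repeat a pose let the fingers close. It gives the time, the measured TCP pose, the force, the opening and the grip force at its end, in the units of the state.
- bot.get_obs(): the state, without advancing time (a new reading comes with each control period).
- optics.grab_frame(name): name is "scene" or "top" or "wrist"; returns the picture (420x560x3 uint8, red, green, blue); there is no depth.
- optics.camera_params(name): a dict with "fx", "fy", "cx", "cy" (pixels), "pose" (4x4, takes a point from camera to world coordinates); the wrist camera has in their place "hand_eye" (4x4, takes a point from camera to tool coordinates, whose origin is the TCP and whose axes are the flange's). Camera axes: x right, y down, z forward; pixel columns grow to the right and rows downward; lengths in mm; the calibration is good to about 2 mm. A picture is of the moment at which its call begins: read the wrist's pose just before it. camera_params takes no time and is no camera call.
- bot.finish_job(): hands the job in; it is judged then, once.
The state is a dict: "time_s": time; "joint_pos": joint angles; "joint_velocities": joint speeds; "joint_efforts": joint torques, N m; "ee_pos": TCP position; "ee_rot": TCP orientation; "force": force on the tool from outside, world axes, zero at the start; "ft_torque": the same for the moment, N m; "grip_width": finger opening in mm; "gripper_force": force on a finger pad.
Only numpy, scipy, OpenCV 4.12 (cv2) and the standard library are available. Lean on these libraries where they do the work, as an engineer would, in place of code of your own. Each camera call takes 0.05 s, during which the arm holds its last target. There are 200 camera calls.

## Working session

There is one attempt and no reset: what is moved stays moved. The work goes in short steps, Python scripts to look and compute and a shell command to move; the robot and the scene stay as the last step left them, time stands still between calls to the robot, and variables do not carry over. Pictures are saved under pics/ and viewed, at most 14 in all, crops included, and the job is handed in when it is done.

```bash
mkdir -p pics; ls; python3 - <<'E'
from workcell import bot, optics
import cv2, numpy as np
np.set_printoptions(precision=4,suppress=True)
for n in ("scene","top"):
    cv2.imwrite(f"pics/{n}0.png",optics.grab_frame(n)[:,:,::-1]); print(n,optics.camera_params(n))
print(optics.camera_params("wrist")); print(bot.get_obs(),bot.grasp_offset)
E
```

```text
pics
scene {'fx': 383.5262906078443, 'fy': 383.5262906078443, 'cx': 277.71476305754294, 'cy': 196.33109363003075, 'pose': array([[   1.    ,   -0.0077,   -0.0035,  494.4587],
       [  -0.0062,   -0.9456,    0.3252, -353.7529],
       [  -0.0058,   -0.3252,   -0.9456, 1137.9513],
       [   0.    ,    0.    ,    0.    ,    1.    ]])}
top {'fx': 399.19343104686993, 'fy': 399.19343104686993, 'cx': 282.04356601041997, 'cy': 209.3089512661253, 'pose': array([[  -0.0278,   -0.997 ,    0.0723,  404.816 ],
       [  -0.9995,    0.0269,   -0.0134,   18.6896],
       [   0.0114,   -0.0726,   -0.9973, 1235.2759],
       [   0.    ,    0.    ,    0.    ,    1.    ]])}
{'fx': 297.12404837716605, 'fy': 297.12404837716605, 'cx': 281.14389757079414, 'cy': 210.05261567593342, 'hand_eye': array([[   0.0017,   -0.9444,   -0.3288,   84.3904],
       [   1.    ,    0.0015,    0.0009,    0.423 ],
       [  -0.0004,   -0.3289,    0.9444, -140.9848],
       [   0.    ,    0.    ,    0.    ,    1.    ]])}
{'time_s': 0.1, 'joint_pos': array([ 1.0664,  0.4807,  1.5968, -0.    ,  1.0651, -0.0466]), 'joint_velocities': array([-0.0006, -0.0011, -0.0001, -0.0001, -0.0006, -0.0005]), 'joint_efforts': array([  0.0014, -95.2261, -43.1037,  -0.0001,   0.0051,   0.    ]), 'ee_pos': array([287.1118, 582.752 , 230.7647]), 'ee_rot': array([-0.0001,  0.2269,  0.9739, -0.0005]), 'force': array([-0.3619,  0.83  ,  0.0092]), 'ft_torque': array([ 0.0038, -0.0354, -0.0135]), 'gripper_force': 0.0, 'grip_width': 85.39375750275335} 18.700000000000003
```

View pics/top0.png

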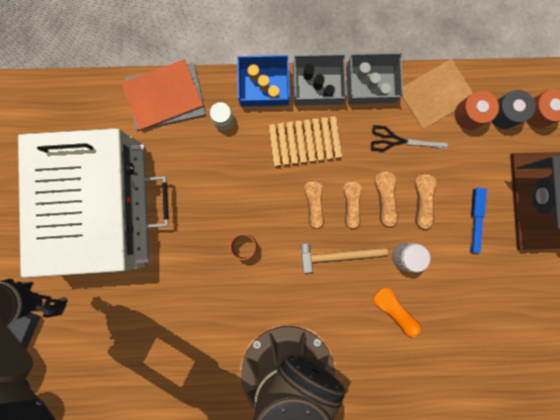

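View pics/scene0.png

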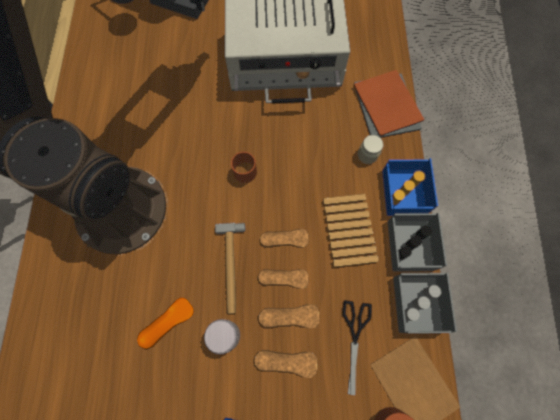

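Top view: cork blanks at px (315,204), (353,204), (387,198) and (426,201). The two on the right look longer. The orange look-alike is at (397,312), the rack at (305,141), the handle at (165,203) and the heater front is at left. I'll measure the blanks and check them in an enlarged crop.

```bash
cat > h.py <<'E'
from workcell import bot, optics
import cv2, numpy as np
from scipy.spatial.transform import Rotation as R
np.set_printoptions(precision=3,suppress=True)
def cam(n,obs=None):
    p=optics.camera_params(n)
    if n=="wrist":
        o=obs or bot.get_obs(); T=np.eye(4); q=o['ee_rot']
        T[:3,:3]=R.from_quat([q[1],q[2],q[3],q[0]]).as_matrix(); T[:3,3]=o['ee_pos']
        P=T@p['hand_eye']
    else: P=p['pose']
    return p,P
def px2w(n,uv,z,c=None):
    p,P=c or cam(n); uv=np.atleast_2d(uv).astype(float)
    d=np.c_[(uv[:,0]-p['cx'])/p['fx'],(uv[:,1]-p['cy'])/p['fy'],np.ones(len(uv))]@P[:3,:3].T
    return (P[:3,3]+d*((z-P[2,3])/d[:,2])[:,None])[:,:2]
def w2px(n,X,c=None):
    p,P=c or cam(n); X=np.atleast_2d(X); q=(X-P[:3,3])@P[:3,:3]
    return np.c_[p['cx']+p['fx']*q[:,0]/q[:,2],p['cy']+p['fy']*q[:,1]/q[:,2]]
def grab(n,name=None):
    c=cam(n); im=optics.grab_frame(n)[:,:,::-1].copy()
    if name: cv2.imwrite("pics/"+name+".png",im)
    return im,c
def rel(X,yaw_y=None,obs=None):
    """shift to world X in tool units"""
    o=obs or bot.get_obs(); q=o['ee_rot']; M=R.from_quat([q[1],q[2],q[3],q[0]])
    return M.inv().apply(np.array(X)-o['ee_pos'])/400
E
python3 - <<'E'
from h import *
for n in("top","scene"):
    im,c=grab(n,n+"1"); hsv=cv2.cvtColor(im,cv2.COLOR_BGR2HSV)
    box={"top":(295,160,445,240),"scene":(250,222,328,385)}[n]
    x0,y0,x1,y1=box; g=im[y0:y1,x0:x1]
    # cork is brighter than bench: Otsu on V after upsampling
    v=cv2.resize(g,None,fx=4,fy=4,interpolation=cv2.INTER_CUBIC)
    ch=cv2.GaussianBlur(v[:,:,2],(0,0),3); t,m=cv2.threshold(ch,0,255,cv2.THRESH_BINARY+cv2.THRESH_OTSU)
    cs,_=cv2.findContours(m,cv2.RETR_EXTERNAL,cv2.CHAIN_APPROX_NONE)
    for k in cs:
        if cv2.contourArea(k)<3000: continue
        uv=(k[:,0]+.5)/4-.5+[x0,y0]; w=px2w(n,uv,8,c)
        r=cv2.minAreaRect(w.astype(np.float32)); print(n,uv.mean(0),r)
    if n=="top": cv2.imwrite("pics/crop.png",cv2.resize(v,(750,400)))
E
```

```text
top [314.794 202.569] ((509.1329345703125, -94.15898895263672), (52.73187255859375, 142.59786987304688), 87.99612426757812)
top [352.78  202.229] ((507.4963073730469, -223.21763610839844), (145.14572143554688, 59.3148078918457), 5.994374752044678)
top [425.986 199.55 ] ((509.394287109375, -448.08477783203125), (166.43344116210938, 60.80802917480469), 1.157307744026184)
top [387.603 197.064] ((521.9948120117188, -329.8559265136719), (169.82675170898438, 61.43878936767578), 8.243462562561035)
scene [286.757 363.011] ((509.8298645019531, -446.7578125), (60.929161071777344, 168.236572265625), 89.10611724853516)
scene [290.348 316.922] ((521.0509033203125, -317.3934631347656), (62.03239440917969, 168.33853149414062), 86.23377990722656)
scene [284.895 277.826] ((506.60931396484375, -220.02952575683594), (53.4832878112793, 145.4771270751953), 89.59967041015625)
scene [285.226 238.059] ((509.6529541015625, -93.20587158203125), (52.09123229980469, 142.66732788085938), 85.55158996582031)
```

View pics/crop.png

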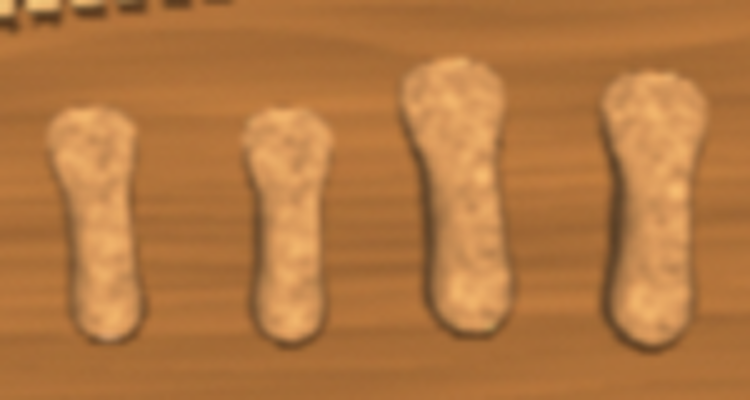

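Crop: two medium blanks at left (about 143 mm) and two large at right (about 169 mm), at world (522,-325) and (509,-448), with their fronts towards +x. Both bench mediums are accounted for, so there are two large ones. The handle, tin, sleeve and rack are next.

```bash
python3 - <<'E'
from h import *
im,c=grab("top")
print("bar",px2w("top",[[166,183],[166,222]],64,c))
print("heater top",px2w("top",[[20,136],[122,130],[127,270],[24,275]],185,c))
print("rack",px2w("top",[[269,125],[338,117],[342,158],[276,166]],22,c))
print("sleeve",px2w("top",[[244,247]],75,c),"jar",px2w("top",[[221,113]],80,c))
h=px2w("top",[[166,202.5]],64,c)[0]; print(rel([h[0],h[1],260]))
cv2.imwrite("pics/hcrop.png",cv2.resize(im[100:300,0:280],(784,560),interpolation=cv2.INTER_CUBIC))
E
```

```text
bar [[576.616 342.638]
 [461.646 343.411]]
heater top [[694.656 694.376]
 [704.225 425.03 ]
 [333.77  411.654]
 [328.538 676.959]]
rack [[ 755.288   35.504]
 [ 775.331 -179.24 ]
 [ 646.259 -186.694]
 [ 626.575   17.274]]
sleeve [[382.653 116.131]] jar [[778.015 175.229]]
[-0.785 -0.282 -0.072]
```

View pics/hcrop.png

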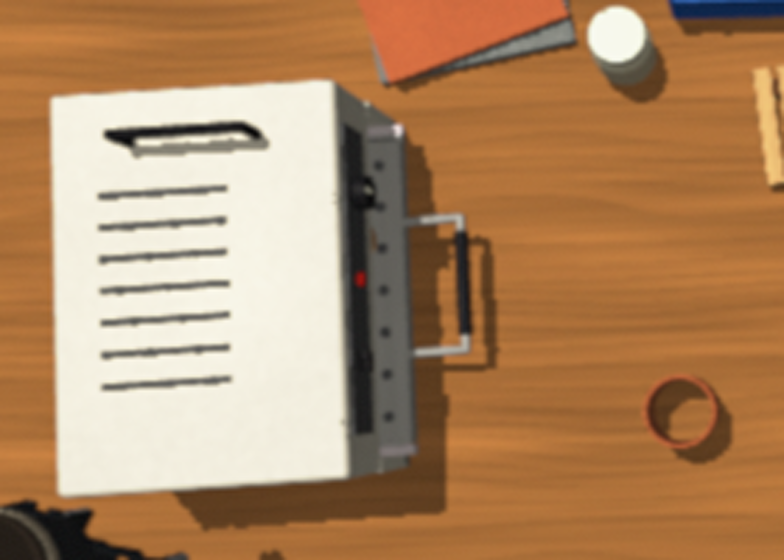

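```bash
python3 -m pendant '[{"x":0,"y":0,"z":-0.12,"wz":0},{"x":-0.785,"y":-0.282,"z":-0.12,"wz":-0.629},{"x":-0.785,"y":-0.282,"z":-0.12,"wz":-0.629},{"x":-0.785,"y":-0.282,"z":-0.12,"wz":-0.629},{"x":-0.785,"y":-0.282,"z":-0.12,"wz":-0.629},{"x":-0.785,"y":-0.282,"z":-0.12,"wz":-0.629},{"x":-0.785,"y":-0.282,"z":-0.12,"wz":-0.629},{"x":-0.785,"y":-0.282,"z":-0.12,"wz":-0.629},{"x":-0.785,"y":-0.282,"z":-0.12,"wz":-0.629},{"x":-0.785,"y":-0.282,"z":-0.12,"wz":-0.629},{"x":-0.785,"y":-0.282,"z":-0.072,"wz":-0.629},{"x":-0.785,"y":-0.282,"z":-0.072,"wz":-0.629,"gripper":0.35},{"x":-0.785,"y":-0.282,"z":-0.072,"wz":-0.629,"gripper":0.35},{"x":-0.785,"y":-0.282,"z":-0.072,"wz":-0.629,"gripper":0.35}]' 20
python3 - <<'E'
from h import *
im,c=grab("wrist","w0"); print(bot.get_obs()['ee_pos'],bot.get_obs()['ee_rot'])
E
```

```text
[287.214 582.962 231.076] [-0.     0.227  0.974 -0.   ]schema error: expected keys wx, wy, wz, x, y, z, gripper
```

View pics/w0.png

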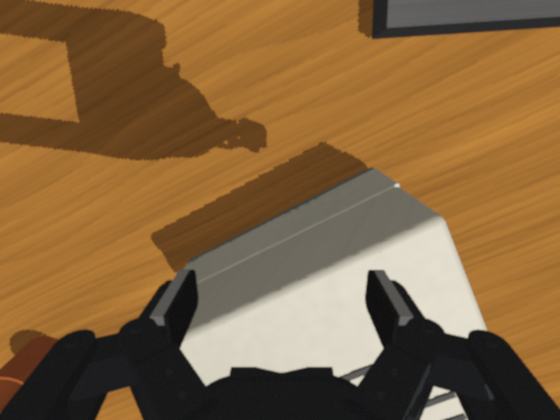

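The call was refused because every key is required. The wrist view shows only the heater's near corner, so I'm retrying with full rows.

```bash
python3 -m pendant '[{"wx":0,"wy":0,"x":0,"y":0,"z":-0.12,"wz":0,"gripper":0},{"wx":0,"wy":0,"x":-0.785,"y":-0.282,"z":-0.12,"wz":-0.629,"gripper":0},{"wx":0,"wy":0,"x":-0.785,"y":-0.282,"z":-0.12,"wz":-0.629,"gripper":0},{"wx":0,"wy":0,"x":-0.785,"y":-0.282,"z":-0.12,"wz":-0.629,"gripper":0},{"wx":0,"wy":0,"x":-0.785,"y":-0.282,"z":-0.12,"wz":-0.629,"gripper":0},{"wx":0,"wy":0,"x":-0.785,"y":-0.282,"z":-0.12,"wz":-0.629,"gripper":0},{"wx":0,"wy":0,"x":-0.785,"y":-0.282,"z":-0.12,"wz":-0.629,"gripper":0},{"wx":0,"wy":0,"x":-0.785,"y":-0.282,"z":-0.12,"wz":-0.629,"gripper":0},{"wx":0,"wy":0,"x":-0.785,"y":-0.282,"z":-0.12,"wz":-0.629,"gripper":0},{"wx":0,"wy":0,"x":-0.785,"y":-0.282,"z":-0.12,"wz":-0.629,"gripper":0},{"wx":0,"wy":0,"x":-0.785,"y":-0.282,"z":-0.072,"wz":-0.629,"gripper":0.4},{"wx":0,"wy":0,"x":-0.785,"y":-0.282,"z":-0.072,"wz":-0.629,"gripper":0.4},{"wx":0,"wy":0,"x":-0.785,"y":-0.282,"z":-0.072,"wz":-0.629,"gripper":0.4}]' 20
python3 - <<'E'
from h import *
im,c=grab("wrist","w1"); print(bot.get_obs()['ee_pos'],bot.get_obs()['ee_rot'])
E
```

```text
time_s: 1.6
ee_pos: [518.2, 343.8, 260.1]
ee_rot: [-0.0, -0.019, 1.0, -0.0]
force: [-0.0, 0.3, 0.3]
grip_width: 51.3
gripper_force: 0.0
[518.558 343.948 260.577] [-0.    -0.019  1.     0.   ]
```

View pics/w1.png

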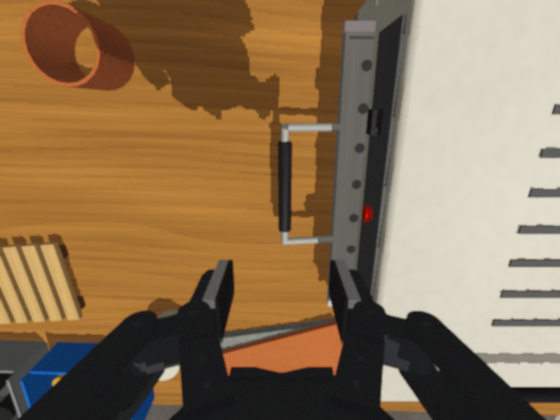

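Wrist view: the grip bar runs from px (285,142) to (285,231), with its brackets at rows 128 and 243.

```bash
python3 - <<'E'
from h import *
b=px2w("wrist",[[285,128],[285,243],[285,185.5]],60); print(b)
d=b[0]-b[1]; print(np.degrees(np.arctan2(d[1],d[0])))
print(rel([*b[2],39.3]))
E
```

```text
[[456.68  346.203]
 [597.22  352.304]
 [522.345 349.054]]
-177.51425975322678
[-0.01   0.012  0.553]
```

```bash
python3 -m pendant '[{"wx":0,"wy":0,"wz":0,"x":-0.016,"y":0.012,"z":0.1,"gripper":0.4},{"wx":0,"wy":0,"wz":0,"x":-0.016,"y":0.012,"z":0.2,"gripper":0.4},{"wx":0,"wy":0,"wz":0,"x":-0.016,"y":0.012,"z":0.3,"gripper":0.4},{"wx":0,"wy":0,"wz":0,"x":-0.016,"y":0.012,"z":0.4,"gripper":0.4},{"wx":0,"wy":0,"wz":0,"x":-0.016,"y":0.012,"z":0.48,"gripper":0.4},{"wx":0,"wy":0,"wz":0,"x":-0.016,"y":0.012,"z":0.55,"gripper":0.4},{"wx":0,"wy":0,"wz":0,"x":-0.016,"y":0.012,"z":0.55,"gripper":0.4},{"wx":0,"wy":0,"wz":0,"x":-0.016,"y":0.012,"z":0.55,"gripper":1},{"wx":0,"wy":0,"wz":0,"x":-0.016,"y":0.012,"z":0.55,"gripper":1},{"wx":0,"wy":0,"wz":0,"x":-0.016,"y":0.012,"z":0.55,"gripper":1},{"wx":0,"wy":0,"wz":0,"x":-0.016,"y":0.012,"z":0.55,"gripper":1},{"wx":0,"wy":0,"wz":0,"x":-0.016,"y":0.012,"z":0.55,"gripper":1}]' 30
```

```text
time_s: 2.85
ee_pos: [526.4, 348.9, 42.2]
ee_rot: [0.001, -0.018, 1.0, 0.001]
force: [-1.7, 1.4, 6.7]
grip_width: 15.1
gripper_force: 29.1
```

```bash
python3 -m pendant '[{"wx":0,"wy":0,"wz":0,"x":0,"y":-0.01,"z":0,"gripper":1},{"wx":0,"wy":0,"wz":0,"x":0,"y":-0.04,"z":0,"gripper":1},{"wx":0,"wy":0,"wz":0,"x":0,"y":-0.07,"z":0,"gripper":1},{"wx":0,"wy":0,"wz":0,"x":0,"y":-0.1,"z":0,"gripper":1},{"wx":0,"wy":0,"wz":0,"x":0,"y":-0.13,"z":0,"gripper":1},{"wx":0,"wy":0,"wz":0,"x":0,"y":-0.16,"z":0,"gripper":1},{"wx":0,"wy":0,"wz":0,"x":0,"y":-0.19,"z":0,"gripper":1},{"wx":0,"wy":0,"wz":0,"x":0,"y":-0.22,"z":0,"gripper":1},{"wx":0,"wy":0,"wz":0,"x":0,"y":-0.25,"z":0,"gripper":1},{"wx":0,"wy":0,"wz":0,"x":0,"y":-0.28,"z":0,"gripper":1},{"wx":0,"wy":0,"wz":0,"x":0,"y":-0.31,"z":0,"gripper":1},{"wx":0,"wy":0,"wz":0,"x":0,"y":-0.34,"z":0,"gripper":1},{"wx":0,"wy":0,"wz":0,"x":0,"y":-0.37,"z":0,"gripper":1},{"wx":0,"wy":0,"wz":0,"x":0,"y":-0.4,"z":0,"gripper":1},{"wx":0,"wy":0,"wz":0,"x":0,"y":-0.43,"z":0,"gripper":1},{"wx":0,"wy":0,"wz":0,"x":0,"y":-0.45,"z":0,"gripper":1},{"wx":0,"wy":0,"wz":0,"x":0,"y":-0.47,"z":0,"gripper":1}]'
```

```text
time_s: 4.55
ee_pos: [533.4, 160.5, 42.2]
ee_rot: [0.002, -0.018, 1.0, 0.001]
force: [-2.7, 3.9, 10.4]
grip_width: 14.7
gripper_force: 30.1
```

```bash
python3 -m pendant '[{"wx":0,"wy":0,"wz":0,"x":0,"y":-0.01,"z":0,"gripper":1},{"wx":0,"wy":0,"wz":0,"x":0,"y":-0.02,"z":0,"gripper":1},{"wx":0,"wy":0,"wz":0,"x":0,"y":-0.03,"z":0,"gripper":1},{"wx":0,"wy":0,"wz":0,"x":0,"y":-0.04,"z":0,"gripper":1},{"wx":0,"wy":0,"wz":0,"x":0,"y":-0.045,"z":0,"gripper":1}]'
```

```text
time_s: 5.05
ee_pos: [534.1, 148.9, 42.3]
ee_rot: [0.002, -0.017, 1.0, 0.004]
force: [-16.8, 107.1, 4.5]
grip_width: 14.8
gripper_force: 53.9
```

```bash
python3 -m pendant '[{"wx":0,"wy":0,"wz":0,"x":0,"y":0.013,"z":0,"gripper":1},{"wx":0,"wy":0,"wz":0,"x":0,"y":0.013,"z":0,"gripper":0.4},{"wx":0,"wy":0,"wz":0,"x":0,"y":0.013,"z":0,"gripper":0.4},{"wx":0,"wy":0,"wz":0,"x":0,"y":0.013,"z":0,"gripper":0.4},{"wx":0,"wy":0,"wz":0,"x":0,"y":0.013,"z":-0.1,"gripper":0.4},{"wx":0,"wy":0,"wz":0,"x":0,"y":0.013,"z":-0.2,"gripper":0.4},{"wx":0,"wy":0,"wz":0,"x":0,"y":0.05,"z":-0.3,"gripper":0.4},{"wx":0,"wy":0,"wz":0,"x":0,"y":0.12,"z":-0.4,"gripper":0},{"wx":0,"wy":0,"wz":0,"x":0,"y":0.2,"z":-0.5,"gripper":0},{"wx":0,"wy":0,"wz":0,"x":0,"y":0.3,"z":-0.6,"gripper":0},{"wx":0,"wy":0,"wz":0,"x":0,"y":0.35,"z":-0.65,"gripper":0},{"wx":0,"wy":0,"wz":0,"x":0,"y":0.35,"z":-0.65,"gripper":0},{"wx":0,"wy":0,"wz":0,"x":0,"y":0.35,"z":-0.65,"gripper":0}]'
python3 - <<'E'
from h import *
im,c=grab("wrist","w2"); print(bot.get_obs()['ee_pos'])
im2,_=grab("top","t2")
E
```

```text
time_s: 6.35
ee_pos: [527.6, 282.0, 300.2]
ee_rot: [0.0, -0.018, 1.0, -0.0]
force: [-0.2, -0.7, -1.4]
grip_width: 85.5
gripper_force: 0.0
[527.27  281.254 299.335]
```

View pics/w2.png

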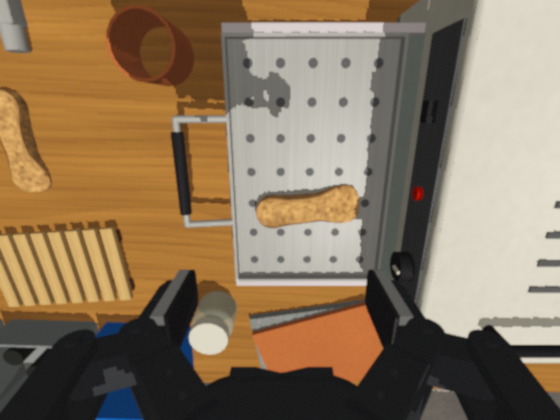

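Tray is out and empty except for m3, at px about (307,206). I'll segment it for pose.

```bash
cat >> h.py <<'E'
def blank(im,c,n,box,z,mode):
    """minAreaRect pose of cork blob in pixel box, plus widths along the length"""
    x0,y0,x1,y1=box; v=cv2.resize(im[y0:y1,x0:x1],None,fx=4,fy=4,interpolation=cv2.INTER_CUBIC)
    ch=cv2.cvtColor(v,cv2.COLOR_BGR2HSV)[:,:,1] if mode=="s" else v[:,:,2]
    t,m=cv2.threshold(cv2.GaussianBlur(ch,(0,0),2),0,255,cv2.THRESH_BINARY+cv2.THRESH_OTSU)
    cs,_=cv2.findContours(m,cv2.RETR_EXTERNAL,cv2.CHAIN_APPROX_NONE); k=max(cs,key=cv2.contourArea)
    mm=np.zeros_like(m); cv2.drawContours(mm,[k],-1,255,-1)
    ys,xs=np.nonzero(mm); w=px2w(n,np.c_[xs+.5,ys+.5]/4-.5+[x0,y0],z,c)
    mu=w.mean(0); u=np.linalg.svd((w-mu)[::7],full_matrices=False)[2][0]; nrm=np.array([-u[1],u[0]])
    s=(w-mu)@u; tt=(w-mu)@nrm; mid=(s.min()+s.max())/2
    print("len",np.ptp(s),"mid",mu+mid*u,"ang",np.degrees(np.arctan2(u[1],u[0])))
    for a in range(-75,80,15):
        q=tt[abs(s-mid-a)<2]
        if len(q): ctr=mu+(mid+a)*u+nrm*(q.min()+q.max())/2; print(a,"width %.1f"%np.ptp(q),ctr)
E
python3 - <<'E'
from h import *
im=cv2.imread("pics/w2.png"); c=cam("wrist")
blank(im,c,"wrist",(240,170,375,240),50,"s")
f=px2w("wrist",[[224,28],[418,33],[368,284],[238,283]],54,c); print("rim",f)
print("tray inner?",px2w("wrist",[[233,40],[243,275]],54,c))
print("handle",px2w("wrist",[[179,120],[188,224]],60,c))
E
```

```text
len 143.32180333550087 mid [572.857 318.345] ang -81.28954207775655
-60 width 51.7 [564.221 377.722]
-45 width 53.7 [566.442 362.887]
-30 width 49.1 [568.536 348.033]
-15 width 42.2 [571.019 333.238]
0 width 42.0 [573.532 318.448]
15 width 43.0 [575.71  303.607]
30 width 44.4 [577.606 288.723]
45 width 48.3 [579.8   273.884]
60 width 43.9 [582.443 259.114]
rim [[360.888 209.986]
 [357.69  430.796]
 [689.661 417.846]
 [695.273 222.394]]
tray inner? [[372.548 219.999]
 [681.21  229.972]]
handle [[462.788 153.398]
 [599.907 155.453]]
```

m3's heel points to y≈259 and its front to y≈378. I'll turn the tool so it closes across the waist.

```bash
python3 -m pendant '[{"wx":0,"wy":0,"wz":0.95,"x":-0.12,"y":0.06,"z":0.1,"gripper":0},{"wx":0,"wy":0,"wz":0.95,"x":-0.12,"y":0.06,"z":0.2,"gripper":0},{"wx":0,"wy":0,"wz":0.95,"x":-0.12,"y":0.06,"z":0.2,"gripper":0},{"wx":0,"wy":0,"wz":0.95,"x":-0.12,"y":0.06,"z":0.2,"gripper":0},{"wx":0,"wy":0,"wz":0.95,"x":-0.12,"y":0.06,"z":0.2,"gripper":0},{"wx":0,"wy":0,"wz":0.95,"x":-0.12,"y":0.06,"z":0.2,"gripper":0}]' 20
python3 -m pendant '[{"wx":0,"wy":0,"wz":0.9,"x":0,"y":0,"z":0.05,"gripper":0},{"wx":0,"wy":0,"wz":0.9,"x":0,"y":0,"z":0.1,"gripper":0},{"wx":0,"wy":0,"wz":0.9,"x":0,"y":0,"z":0.15,"gripper":0},{"wx":0,"wy":0,"wz":0.9,"x":0,"y":0,"z":0.2,"gripper":0},{"wx":0,"wy":0,"wz":0.9,"x":0,"y":0,"z":0.2,"gripper":0},{"wx":0,"wy":0,"wz":0.9,"x":0,"y":0,"z":0.2,"gripper":0},{"wx":0,"wy":0,"wz":0.9,"x":0,"y":0,"z":0.2,"gripper":0}]'
python3 - <<'E'
from h import *
o=bot.get_obs();print(o['joint_pos'],rel([575.2,306.6,45]),R.from_quat(np.roll(o['ee_rot'],-1)).apply([1,0,0]))
E
```

```text
time_s: 7.05
ee_pos: [574.4, 306.4, 218.7]
ee_rot: [-0.001, 0.35, 0.937, -0.001]
force: [-0.8, 0.3, -0.7]
grip_width: 85.2
gripper_force: 0.0
time_s: 7.75
ee_pos: [574.9, 307.3, 140.0]
ee_rot: [-0.0, 0.648, 0.761, -0.0]
force: [0.5, 0.3, 0.4]
grip_width: 85.6
gripper_force: 0.0
[ 0.445  0.578  1.674 -0.     0.889  0.285] [-0.002  0.001  0.238] [-0.159  0.987 -0.   ]
```

```bash
python3 -m pendant '[{"wx":0,"wy":0,"wz":0,"x":-0.002,"y":0.001,"z":0.06,"gripper":0.3},{"wx":0,"wy":0,"wz":0,"x":-0.002,"y":0.001,"z":0.12,"gripper":0.3},{"wx":0,"wy":0,"wz":0,"x":-0.002,"y":0.001,"z":0.17,"gripper":0.3},{"wx":0,"wy":0,"wz":0,"x":-0.002,"y":0.001,"z":0.21,"gripper":0.3},{"wx":0,"wy":0,"wz":0,"x":-0.002,"y":0.001,"z":0.246,"gripper":0.3},{"wx":0,"wy":0,"wz":0,"x":-0.002,"y":0.001,"z":0.246,"gripper":0.3}]' 20
python3 -m pendant '[{"wx":0,"wy":0,"wz":0,"x":0,"y":0,"z":0,"gripper":0.6},{"wx":0,"wy":0,"wz":0,"x":0,"y":0,"z":0,"gripper":0.7},{"wx":0,"wy":0,"wz":0,"x":0,"y":0,"z":0,"gripper":0.8},{"wx":0,"wy":0,"wz":0,"x":0,"y":0,"z":0,"gripper":0.9},{"wx":0,"wy":0,"wz":0,"x":0,"y":0,"z":0,"gripper":1},{"wx":0,"wy":0,"wz":0,"x":0,"y":0,"z":0,"gripper":1}]' 21
```

```text
time_s: 8.35
ee_pos: [574.5, 306.7, 40.1]
ee_rot: [-0.0, 0.65, 0.76, -0.001]
force: [-0.0, 0.4, 0.5]
grip_width: 59.8
gripper_force: 0.0
time_s: 8.95
ee_pos: [575.9, 307.4, 42.5]
ee_rot: [0.0, 0.651, 0.759, 0.001]
force: [-0.9, 0.3, 5.9]
grip_width: 38.8
gripper_force: 22.0
```

```bash
python3 -m pendant '[{"wx":0,"wy":0,"wz":0,"x":0,"y":0,"z":-0.05,"gripper":1},{"wx":0,"wy":0,"wz":0,"x":0,"y":0,"z":-0.13,"gripper":1},{"wx":0,"wy":0,"wz":0,"x":0,"y":0,"z":-0.22,"gripper":1},{"wx":0,"wy":0,"wz":0,"x":-0.06,"y":0.02,"z":-0.3,"gripper":1},{"wx":0,"wy":0,"wz":0.04,"x":-0.14,"y":0.04,"z":-0.3,"gripper":1},{"wx":0,"wy":0,"wz":0.08,"x":-0.23,"y":0.06,"z":-0.3,"gripper":1},{"wx":0,"wy":0,"wz":0.08,"x":-0.32,"y":0.08,"z":-0.3,"gripper":1},{"wx":0,"wy":0,"wz":0.08,"x":-0.41,"y":0.1,"z":-0.3,"gripper":1},{"wx":0,"wy":0,"wz":0.08,"x":-0.5,"y":0.12,"z":-0.3,"gripper":1},{"wx":0,"wy":0,"wz":0.08,"x":-0.59,"y":0.14,"z":-0.3,"gripper":1},{"wx":0,"wy":0,"wz":0.08,"x":-0.68,"y":0.15,"z":-0.3,"gripper":1},{"wx":0,"wy":0,"wz":0.08,"x":-0.77,"y":0.15,"z":-0.3,"gripper":1},{"wx":0,"wy":0,"wz":0.08,"x":-0.86,"y":0.15,"z":-0.3,"gripper":1},{"wx":0,"wy":0,"wz":0.08,"x":-0.92,"y":0.15,"z":-0.3,"gripper":1},{"wx":0,"wy":0,"wz":0.08,"x":-0.95,"y":0.15,"z":-0.3,"gripper":1},{"wx":0,"wy":0,"wz":0.08,"x":-0.95,"y":0.15,"z":-0.3,"gripper":1}]' 24
python3 - <<'E'
from h import *
o=bot.get_obs();print(o['joint_pos'],rel([702,-90,26.5]),R.from_quat(np.roll(o['ee_rot'],-1)).apply([1,0,0]))
im,c=grab("wrist","w3")
E
```

```text
time_s: 10.55
ee_pos: [693.0, -60.4, 161.7]
ee_rot: [0.0, 0.675, 0.738, 0.0]
force: [0.1, 0.5, -1.1]
grip_width: 38.8
gripper_force: 24.8
[-0.131  0.61   1.547 -0.     0.984 -0.22 ] [-0.076  0.016  0.338] [-0.089  0.996 -0.   ]
```

View pics/w3.png

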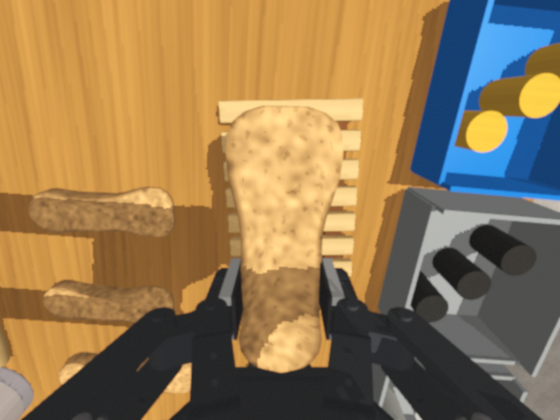

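m3 is held level over the rack and its axis lines up with it. The rack's +y end slat runs (218,101)–(362,98). I'm checking the rack's position before lowering.

```bash
python3 - <<'E'
from h import *
print(px2w("wrist",[[218,101],[362,98]],22), px2w("top",[[269,125],[338,117],[342,158],[276,166]],22).mean(0))
E
```

```text
[[629.587  25.239]
 [756.32   39.423]] [700.863 -78.289]
```

```bash
python3 -m pendant '[{"wx":0,"wy":0,"wz":0,"x":-0.035,"y":0.018,"z":0.05,"gripper":1},{"wx":0,"wy":0,"wz":0,"x":-0.068,"y":0.018,"z":0.13,"gripper":1},{"wx":0,"wy":0,"wz":0,"x":-0.068,"y":0.018,"z":0.21,"gripper":1},{"wx":0,"wy":0,"wz":0,"x":-0.068,"y":0.018,"z":0.28,"gripper":1},{"wx":0,"wy":0,"wz":0,"x":-0.068,"y":0.018,"z":0.32,"gripper":1},{"wx":0,"wy":0,"wz":0,"x":-0.068,"y":0.018,"z":0.335,"gripper":1},{"wx":0,"wy":0,"wz":0,"x":-0.068,"y":0.018,"z":0.341,"gripper":1},{"wx":0,"wy":0,"wz":0,"x":-0.068,"y":0.018,"z":0.341,"gripper":1}]'
```

```text
time_s: 11.4
ee_pos: [703.2, -85.2, 26.3]
ee_rot: [0.001, 0.674, 0.739, 0.0]
force: [0.6, 0.3, -0.8]
grip_width: 38.6
gripper_force: 15.6
```

```bash
python3 -m pendant '[{"wx":0,"wy":0,"wz":0,"x":0,"y":0,"z":0.003,"gripper":1},{"wx":0,"wy":0,"wz":0,"x":0,"y":0,"z":0.006,"gripper":1},{"wx":0,"wy":0,"wz":0,"x":0,"y":0,"z":0.006,"gripper":1}]'
```

```text
time_s: 11.7
ee_pos: [703.4, -85.7, 24.6]
ee_rot: [0.001, 0.674, 0.739, 0.001]
force: [-2.4, 1.0, 12.7]
grip_width: 38.8
gripper_force: 30.5
```

```bash
python3 -m pendant '[{"wx":0,"wy":0,"wz":0,"x":0,"y":0,"z":-0.003,"gripper":0.6},{"wx":0,"wy":0,"wz":0,"x":0,"y":0,"z":-0.003,"gripper":0.3},{"wx":0,"wy":0,"wz":0,"x":0,"y":0,"z":-0.003,"gripper":0.1},{"wx":0,"wy":0,"wz":0,"x":0,"y":0,"z":-0.003,"gripper":0.1},{"wx":0,"wy":0,"wz":0,"x":0,"y":0,"z":-0.08,"gripper":0.1},{"wx":0,"wy":0,"wz":0,"x":0,"y":0,"z":-0.2,"gripper":0.1},{"wx":0,"wy":0,"wz":0,"x":0,"y":0,"z":-0.32,"gripper":0.1},{"wx":0,"wy":0,"wz":-0.2,"x":-0.1,"y":-0.08,"z":-0.45,"gripper":0},{"wx":0,"wy":0,"wz":-0.38,"x":-0.18,"y":-0.14,"z":-0.5,"gripper":0},{"wx":0,"wy":0,"wz":-0.56,"x":-0.27,"y":-0.21,"z":-0.55,"gripper":0},{"wx":0,"wy":0,"wz":-0.74,"x":-0.36,"y":-0.28,"z":-0.6,"gripper":0},{"wx":0,"wy":0,"wz":-0.9,"x":-0.45,"y":-0.35,"z":-0.6,"gripper":0},{"wx":0,"wy":0,"wz":-0.98,"x":-0.54,"y":-0.42,"z":-0.6,"gripper":0},{"wx":0,"wy":0,"wz":-0.98,"x":-0.63,"y":-0.48,"z":-0.6,"gripper":0},{"wx":0,"wy":0,"wz":-0.98,"x":-0.7,"y":-0.535,"z":-0.6,"gripper":0},{"wx":0,"wy":0,"wz":-0.98,"x":-0.7,"y":-0.535,"z":-0.6,"gripper":0},{"wx":0,"wy":0,"wz":-0.98,"x":-0.7,"y":-0.535,"z":-0.6,"gripper":0}]' 20
python3 -m pendant '[{"wx":0,"wy":0,"wz":-0.96,"x":0,"y":0,"z":0,"gripper":0},{"wx":0,"wy":0,"wz":-0.96,"x":0,"y":0,"z":0,"gripper":0},{"wx":0,"wy":0,"wz":-0.96,"x":0,"y":0,"z":0,"gripper":0},{"wx":0,"wy":0,"wz":-0.96,"x":0,"y":0,"z":0,"gripper":0},{"wx":0,"wy":0,"wz":-0.96,"x":0,"y":0,"z":0,"gripper":0},{"wx":0,"wy":0,"wz":-0.96,"x":0,"y":0,"z":0,"gripper":0},{"wx":0,"wy":0,"wz":-0.96,"x":0,"y":0,"z":0,"gripper":0}]'
python3 - <<'E'
from h import *
im,c=grab("wrist","w4"); im2,_=grab("top","t4")
cv2.imwrite("pics/w4t.png",np.hstack([cv2.resize(im,(400,300)),cv2.resize(im2,(400,300))]))
E
```

```text
time_s: 13.4
ee_pos: [514.4, -384.5, 262.8]
ee_rot: [-0.0, 0.348, 0.937, 0.0]
force: [-0.3, -0.1, 0.1]
grip_width: 85.2
gripper_force: 0.0
time_s: 14.1
ee_pos: [515.5, -383.0, 262.9]
ee_rot: [-0.0, -0.02, 1.0, 0.0]
force: [0.1, 0.2, -0.1]
grip_width: 85.4
gripper_force: 0.0
```

View pics/w4t.png

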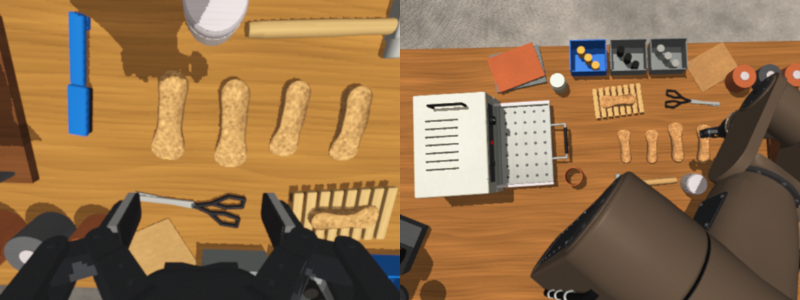

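m3 lies on the rack. In the wrist view (full px), large B is at about (237,164), large A at (325,172), then the two mediums. Measuring A and B:

```bash
python3 - <<'E'
from h import *
im=cv2.imread("pics/w4.png"); c=cam("wrist")
for b in ((205,95,275,235),(293,100,360,245)): blank(im,c,"wrist",b,12,"r")
E
```

```text
len 178.91774628726438 mid [ 520.743 -438.899] ang -1.2972997586493116
-75 width 87.9 [ 445.739 -438.217]
-60 width 89.0 [ 460.742 -438.265]
-45 width 90.2 [ 475.745 -438.312]
-30 width 91.3 [ 490.747 -438.367]
-15 width 92.5 [ 505.75  -438.411]
0 width 93.7 [ 520.753 -438.461]
15 width 94.8 [ 535.755 -438.51 ]
30 width 96.0 [ 550.758 -438.562]
45 width 97.1 [ 565.761 -438.612]
60 width 98.3 [ 580.764 -438.661]
75 width 99.4 [ 595.766 -438.711]
len 167.22668769126557 mid [ 518.061 -323.598] ang 3.0763564904029117
-75 width 36.6 [ 443.012 -324.704]
-60 width 36.9 [ 458.184 -327.511]
-45 width 33.5 [ 473.241 -328.167]
-30 width 39.2 [ 488.025 -323.747]
-15 width 32.0 [ 503.218 -326.93 ]
0 width 34.0 [ 518.144 -325.144]
15 width 40.4 [ 532.984 -321.763]
30 width 45.2 [ 548.    -321.657]
45 width 54.5 [ 563.089 -322.913]
60 width 84.4 [ 577.519 -311.914]
75 width 48.1 [ 592.986 -320.201]
```

```bash
python3 - <<'E'
s=open('h.py').read()
s=s.replace('''    t,m=cv2.threshold(''','''    if mode=="g":
        m=np.zeros(v.shape[:2],np.uint8); cv2.grabCut(v,m,(12,12,v.shape[1]-24,v.shape[0]-24),np.zeros((1,65)),np.zeros((1,65)),5,cv2.GC_INIT_WITH_RECT)
        m=((m&1)*255).astype(np.uint8); m=cv2.morphologyEx(cv2.morphologyEx(m,cv2.MORPH_CLOSE,np.ones((15,15))),cv2.MORPH_OPEN,np.ones((15,15)))
    else: t,m=cv2.threshold(''')
open('h.py','w').write(s)
E
python3 - <<'E'
from h import *
im=cv2.imread("pics/w4.png"); c=cam("wrist")
for b in ((200,90,278,238),(290,97,362,248)): blank(im,c,"wrist",b,12,"g")
E
```

```text
len 169.1012490096304 mid [ 506.67  -440.423] ang -5.373407290651459
-75 width 44.7 [ 431.998 -433.415]
-60 width 54.4 [ 446.967 -434.448]
-45 width 52.6 [ 461.882 -436.055]
-30 width 49.3 [ 476.79  -437.738]
-15 width 49.3 [ 491.73  -439.078]
0 width 47.9 [ 506.667 -440.456]
15 width 48.1 [ 521.615 -441.712]
30 width 56.5 [ 536.537 -443.246]
45 width 62.8 [ 551.487 -444.485]
60 width 65.4 [ 566.446 -445.62 ]
75 width 56.4 [ 581.367 -447.16 ]
len 172.99921898854058 mid [ 514.744 -323.71 ] ang 2.24446231201656
-75 width 47.0 [ 439.867 -328.341]
-60 width 57.9 [ 454.799 -326.309]
-45 width 57.1 [ 469.748 -324.717]
-30 width 54.3 [ 484.735 -324.082]
-15 width 53.5 [ 499.707 -323.082]
0 width 53.1 [ 514.699 -322.579]
15 width 51.9 [ 529.701 -322.332]
30 width 56.1 [ 544.751 -323.309]
45 width 63.8 [ 559.737 -322.666]
60 width 66.0 [ 574.725 -322.063]
75 width 60.1 [ 589.703 -321.216]
```

```bash
python3 -m pendant '[{"wx":0,"wy":0,"wz":0,"x":0.011,"y":0.1,"z":0.06,"gripper":0.26},{"wx":0,"wy":0,"wz":0,"x":0.011,"y":0.148,"z":0.16,"gripper":0.26},{"wx":0,"wy":0,"wz":0,"x":0.011,"y":0.148,"z":0.27,"gripper":0.26},{"wx":0,"wy":0,"wz":0,"x":0.011,"y":0.148,"z":0.38,"gripper":0.26},{"wx":0,"wy":0,"wz":0,"x":0.011,"y":0.148,"z":0.48,"gripper":0.26},{"wx":0,"wy":0,"wz":0,"x":0.011,"y":0.148,"z":0.48,"gripper":0.26}]' 20
python3 - <<'E'
from h import *
im,c=grab("wrist","w5"); o=bot.get_obs(); print(o['ee_pos'])
for t in(1,):
    X=[[508.7-6*0+d,-324+e,12] for d in(0,30) for e in(-23,23)]; print(w2px("wrist",X,c))
E
```

```text
time_s: 14.8
ee_pos: [505.2, -322.8, 66.4]
ee_rot: [-0.003, -0.021, 1.0, 0.002]
force: [0.2, -0.7, 0.9]
grip_width: 63.2
gripper_force: 0.0
[ 506.685 -323.875   69.303]
[[246.395 235.018]
 [310.373 237.443]
 [246.161 271.779]
 [307.371 273.954]]
```

View pics/w5.png

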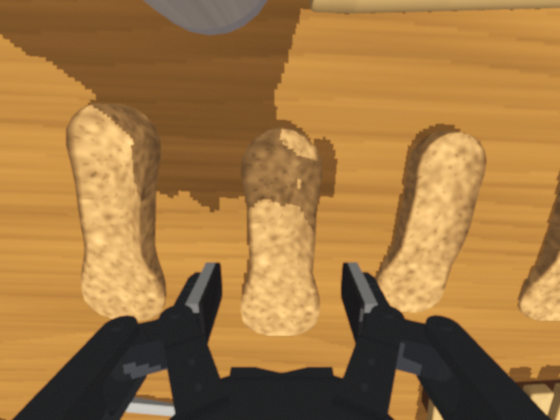

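A is centred and aligned between the fingers, waist at px rows 200–270. Lowering to grip.

```bash
python3 -m pendant '[{"wx":0,"wy":0,"wz":0,"x":0,"y":0,"z":0.06,"gripper":0.26},{"wx":0,"wy":0,"wz":0,"x":0,"y":0,"z":0.12,"gripper":0.26},{"wx":0,"wy":0,"wz":0,"x":0,"y":0,"z":0.166,"gripper":0.26},{"wx":0,"wy":0,"wz":0,"x":0,"y":0,"z":0.166,"gripper":0.26},{"wx":0,"wy":0,"wz":0,"x":0,"y":0,"z":0.166,"gripper":0.5},{"wx":0,"wy":0,"wz":0,"x":0,"y":0,"z":0.166,"gripper":0.6},{"wx":0,"wy":0,"wz":0,"x":0,"y":0,"z":0.166,"gripper":0.8},{"wx":0,"wy":0,"wz":0,"x":0,"y":0,"z":0.166,"gripper":1},{"wx":0,"wy":0,"wz":0,"x":0,"y":0,"z":0.166,"gripper":1},{"wx":0,"wy":0,"wz":0,"x":0,"y":0,"z":0.166,"gripper":1}]' 22
```

```text
time_s: 15.85
ee_pos: [509.1, -325.7, 6.8]
ee_rot: [0.001, -0.022, 1.0, -0.001]
force: [-0.1, 1.0, 10.6]
grip_width: 45.1
gripper_force: 23.8
```

```bash
python3 -m pendant '[{"wx":0,"wy":0,"wz":0,"x":0,"y":0,"z":-0.04,"gripper":1},{"wx":0,"wy":0,"wz":0,"x":0,"y":0,"z":-0.1,"gripper":1},{"wx":0,"wy":0,"wz":0,"x":0,"y":0,"z":-0.18,"gripper":1},{"wx":0,"wy":0,"wz":0,"x":0,"y":0,"z":-0.28,"gripper":1},{"wx":0,"wy":0,"wz":0,"x":0,"y":0.04,"z":-0.36,"gripper":1},{"wx":0,"wy":0,"wz":0,"x":0,"y":0.1,"z":-0.42,"gripper":1},{"wx":0,"wy":0,"wz":-0.1,"x":-0.02,"y":0.18,"z":-0.45,"gripper":1},{"wx":0,"wy":0,"wz":-0.2,"x":-0.04,"y":0.27,"z":-0.45,"gripper":1},{"wx":0,"wy":0,"wz":-0.3,"x":-0.06,"y":0.36,"z":-0.45,"gripper":1},{"wx":0,"wy":0,"wz":-0.4,"x":-0.08,"y":0.45,"z":-0.45,"gripper":1},{"wx":0,"wy":0,"wz":-0.5,"x":-0.1,"y":0.54,"z":-0.45,"gripper":1},{"wx":0,"wy":0,"wz":-0.6,"x":-0.12,"y":0.63,"z":-0.45,"gripper":1},{"wx":0,"wy":0,"wz":-0.7,"x":-0.14,"y":0.72,"z":-0.45,"gripper":1},{"wx":0,"wy":0,"wz":-0.8,"x":-0.16,"y":0.8,"z":-0.45,"gripper":1},{"wx":0,"wy":0,"wz":-0.9,"x":-0.18,"y":0.88,"z":-0.45,"gripper":1},{"wx":0,"wy":0,"wz":-1,"x":-0.2,"y":0.94,"z":-0.45,"gripper":1},{"wx":0,"wy":0,"wz":-1,"x":-0.2,"y":0.96,"z":-0.45,"gripper":1},{"wx":0,"wy":0,"wz":-1,"x":-0.2,"y":0.96,"z":-0.45,"gripper":1}]' 24
python3 - <<'E'
from h import *
o=bot.get_obs();print(o['joint_pos'],rel([600,317,150]),R.from_quat(np.roll(o['ee_rot'],-1)).apply([1,0,0]))
E
```

```text
time_s: 17.65
ee_pos: [570.9, 63.1, 185.8]
ee_rot: [0.001, -0.403, 0.915, -0.0]
force: [-0.1, -0.0, -0.4]
grip_width: 45.7
gripper_force: 26.2
[ 0.057  0.426  1.821 -0.     0.894 -2.343] [-0.517  0.375  0.09 ] [-0.675 -0.738 -0.001]
```

```bash
python3 -m pendant '[{"wx":0,"wy":0,"wz":-0.1,"x":-0.04,"y":0.03,"z":0,"gripper":1},{"wx":0,"wy":0,"wz":-0.25,"x":-0.1,"y":0.07,"z":0,"gripper":1},{"wx":0,"wy":0,"wz":-0.4,"x":-0.17,"y":0.12,"z":0,"gripper":1},{"wx":0,"wy":0,"wz":-0.55,"x":-0.24,"y":0.175,"z":0,"gripper":1},{"wx":0,"wy":0,"wz":-0.7,"x":-0.31,"y":0.225,"z":0,"gripper":1},{"wx":0,"wy":0,"wz":-0.8,"x":-0.38,"y":0.275,"z":0,"gripper":1},{"wx":0,"wy":0,"wz":-0.9,"x":-0.44,"y":0.32,"z":0,"gripper":1},{"wx":0,"wy":0,"wz":-0.987,"x":-0.49,"y":0.355,"z":0,"gripper":1},{"wx":0,"wy":0,"wz":-0.987,"x":-0.517,"y":0.375,"z":0.03,"gripper":1},{"wx":0,"wy":0,"wz":-0.987,"x":-0.517,"y":0.375,"z":0.06,"gripper":1},{"wx":0,"wy":0,"wz":-0.987,"x":-0.517,"y":0.375,"z":0.09,"gripper":1},{"wx":0,"wy":0,"wz":-0.987,"x":-0.517,"y":0.375,"z":0.09,"gripper":1}]' 24
python3 - <<'E'
from h import *
im,c=grab("wrist","w6");o=bot.get_obs();print(o['joint_pos'],rel([600,317,46]),R.from_quat(np.roll(o['ee_rot'],-1)).apply([1,0,0]))
E
```

```text
time_s: 18.85
ee_pos: [598.6, 313.9, 146.0]
ee_rot: [0.002, 0.718, -0.696, -0.001]
force: [-0.5, -0.9, -2.3]
grip_width: 45.0
gripper_force: 26.2
[ 0.438  0.603  1.604 -0.     0.937 -2.735] [-0.007 -0.003  0.253] [ 0.032 -0.999  0.001]
```

View pics/w6.png

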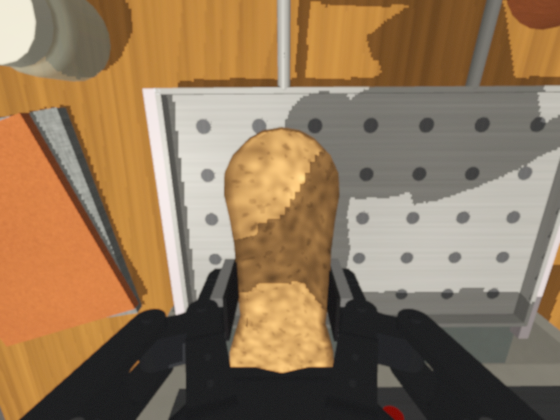

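A is over the tray, heel towards the front rim (row ~90) and clear of the side wall (col ~170). I'll verify the margins against the rim.

```bash
python3 - <<'E'
from h import *
print(px2w("wrist",[[163,95],[555,92],[185,300],[525,310]],54))
E
```

```text
[[689.481 224.378]
 [401.631 212.657]
 [686.265 402.607]
 [365.493 403.628]]
```

```bash
python3 -m pendant '[{"wx":0,"wy":0,"wz":0,"x":-0.007,"y":-0.003,"z":0.06,"gripper":1},{"wx":0,"wy":0,"wz":0,"x":-0.007,"y":-0.003,"z":0.13,"gripper":1},{"wx":0,"wy":0,"wz":0,"x":-0.007,"y":-0.003,"z":0.19,"gripper":1},{"wx":0,"wy":0,"wz":0,"x":-0.007,"y":-0.003,"z":0.23,"gripper":1},{"wx":0,"wy":0,"wz":0,"x":-0.007,"y":-0.003,"z":0.248,"gripper":1},{"wx":0,"wy":0,"wz":0,"x":-0.007,"y":-0.003,"z":0.253,"gripper":1},{"wx":0,"wy":0,"wz":0,"x":-0.007,"y":-0.003,"z":0.253,"gripper":1}]'
```

```text
time_s: 19.6
ee_pos: [601.5, 318.9, 48.0]
ee_rot: [-0.0, 0.719, -0.695, 0.0]
force: [0.4, -0.8, -1.2]
grip_width: 45.3
gripper_force: 26.2
```

```bash
python3 -m pendant '[{"wx":0,"wy":0,"wz":0,"x":0,"y":0,"z":0.003,"gripper":1},{"wx":0,"wy":0,"wz":0,"x":0,"y":0,"z":0.006,"gripper":1},{"wx":0,"wy":0,"wz":0,"x":0,"y":0,"z":0.006,"gripper":1}]'
```

```text
time_s: 19.9
ee_pos: [601.8, 319.3, 46.8]
ee_rot: [-0.001, 0.719, -0.695, 0.0]
force: [-3.3, -1.9, 13.8]
grip_width: 45.3
gripper_force: 28.5
```

```bash
python3 -m pendant '[{"wx":0,"wy":0,"wz":0,"x":0,"y":0,"z":-0.003,"gripper":0.6},{"wx":0,"wy":0,"wz":0,"x":0,"y":0,"z":-0.003,"gripper":0.3},{"wx":0,"wy":0,"wz":0,"x":0,"y":0,"z":-0.003,"gripper":0.1},{"wx":0,"wy":0,"wz":0,"x":0,"y":0,"z":-0.003,"gripper":0.1},{"wx":0,"wy":0,"wz":0,"x":0,"y":0,"z":-0.1,"gripper":0.1},{"wx":0,"wy":0,"wz":0,"x":0,"y":0,"z":-0.22,"gripper":0.1},{"wx":0,"wy":0,"wz":0,"x":0,"y":0,"z":-0.34,"gripper":0.1},{"wx":0,"wy":0,"wz":0,"x":0.1,"y":0,"z":-0.42,"gripper":0.1},{"wx":0,"wy":0,"wz":0.15,"x":0.22,"y":0.02,"z":-0.45,"gripper":0.1},{"wx":0,"wy":0,"wz":0.3,"x":0.34,"y":0.04,"z":-0.45,"gripper":0.1},{"wx":0,"wy":0,"wz":0.45,"x":0.46,"y":0.06,"z":-0.45,"gripper":0.1},{"wx":0,"wy":0,"wz":0.6,"x":0.58,"y":0.08,"z":-0.5,"gripper":0.1},{"wx":0,"wy":0,"wz":0.75,"x":0.7,"y":0.1,"z":-0.5,"gripper":0.1},{"wx":0,"wy":0,"wz":0.9,"x":0.82,"y":0.12,"z":-0.5,"gripper":0.1},{"wx":0,"wy":0,"wz":1,"x":0.94,"y":0.14,"z":-0.5,"gripper":0.1},{"wx":0,"wy":0,"wz":1,"x":0.94,"y":0.14,"z":-0.5,"gripper":0.1},{"wx":0,"wy":0,"wz":1,"x":0.94,"y":0.14,"z":-0.5,"gripper":0.1}]' 20
python3 - <<'E'
from h import *
o=bot.get_obs();print(o['ee_pos'],o['joint_pos'],rel([515,-410,240]),R.from_quat(np.roll(o['ee_rot'],-1)).apply([1,0,0]))
E
```

```text
time_s: 21.6
ee_pos: [557.6, -59.9, 244.9]
ee_rot: [0.0, -0.397, 0.918, 0.0]
force: [-0.4, 1.0, -0.7]
grip_width: 76.8
gripper_force: 0.0
[557.618 -59.904 244.915] [-0.161  0.342  1.788  0.     1.012 -2.549] [ 0.711 -0.521  0.012] [-0.684 -0.729 -0.   ]
```

```bash
python3 -m pendant '[{"wx":0,"wy":0,"wz":0.15,"x":0.09,"y":-0.065,"z":0,"gripper":0.1},{"wx":0,"wy":0,"wz":0.3,"x":0.18,"y":-0.13,"z":0,"gripper":0.1},{"wx":0,"wy":0,"wz":0.45,"x":0.27,"y":-0.2,"z":0,"gripper":0.1},{"wx":0,"wy":0,"wz":0.6,"x":0.36,"y":-0.265,"z":0,"gripper":0.1},{"wx":0,"wy":0,"wz":0.75,"x":0.45,"y":-0.33,"z":0,"gripper":0.1},{"wx":0,"wy":0,"wz":0.9,"x":0.54,"y":-0.395,"z":0,"gripper":0.1},{"wx":0,"wy":0,"wz":1,"x":0.63,"y":-0.46,"z":0,"gripper":0.1},{"wx":0,"wy":0,"wz":1,"x":0.711,"y":-0.521,"z":0.01,"gripper":0.1},{"wx":0,"wy":0,"wz":1,"x":0.711,"y":-0.521,"z":0.01,"gripper":0.1},{"wx":0,"wy":0,"wz":1,"x":0.711,"y":-0.521,"z":0.01,"gripper":0.1}]'
python3 - <<'E'
from h import *
im,c=grab("wrist","w7");o=bot.get_obs();print(o['ee_pos'],R.from_quat(np.roll(o['ee_rot'],-1)).apply([1,0,0]))
u=w2px("wrist",[[508,-440,10]],c)[0].astype(int);print(u)
blank(im,c,"wrist",(u[0]-48,u[1]-76,u[0]+48,u[1]+76),12,"g")
E
```

```text
time_s: 22.6
ee_pos: [516.4, -408.3, 240.2]
ee_rot: [-0.0, -0.017, 1.0, 0.0]
force: [0.0, 0.2, 0.5]
grip_width: 77.0
gripper_force: 0.0
[ 516.484 -407.584  240.499] [-0.999 -0.035  0.   ]
[255 169]
len 169.16960270945606 mid [ 506.506 -440.404] ang -5.274734077888131
-75 width 44.3 [ 431.861 -433.101]
-60 width 53.9 [ 446.782 -434.644]
-45 width 52.5 [ 461.71  -436.117]
-30 width 49.4 [ 476.646 -437.505]
-15 width 49.2 [ 491.541 -439.334]
0 width 48.3 [ 506.519 -440.263]
15 width 48.0 [ 521.456 -441.637]
30 width 55.4 [ 536.366 -443.295]
45 width 63.3 [ 551.318 -444.506]
60 width 65.0 [ 566.244 -446.006]
75 width 56.9 [ 581.221 -446.941]
```

View pics/w7.png

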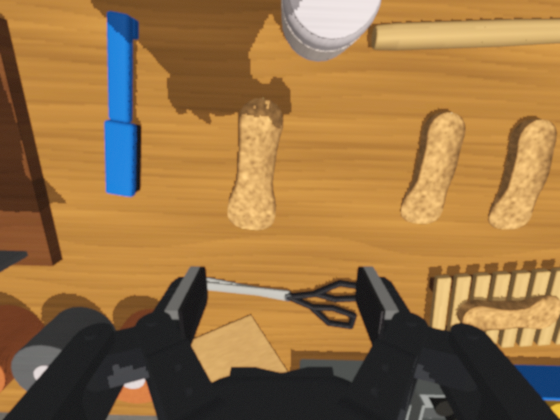

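B has not moved (px (255,165), same pose); the mediums and the rack are undisturbed. Gripping B.

```bash
python3 -m pendant '[{"wx":0,"wy":0,"wz":0.162,"x":0.043,"y":-0.079,"z":0.1,"gripper":0.26},{"wx":0,"wy":0,"wz":0.162,"x":0.043,"y":-0.079,"z":0.2,"gripper":0.26},{"wx":0,"wy":0,"wz":0.162,"x":0.043,"y":-0.079,"z":0.3,"gripper":0.26},{"wx":0,"wy":0,"wz":0.162,"x":0.043,"y":-0.079,"z":0.4,"gripper":0.26},{"wx":0,"wy":0,"wz":0.162,"x":0.043,"y":-0.079,"z":0.47,"gripper":0.26},{"wx":0,"wy":0,"wz":0.162,"x":0.043,"y":-0.079,"z":0.53,"gripper":0.26},{"wx":0,"wy":0,"wz":0.162,"x":0.043,"y":-0.079,"z":0.57,"gripper":0.26},{"wx":0,"wy":0,"wz":0.162,"x":0.043,"y":-0.079,"z":0.588,"gripper":0.26},{"wx":0,"wy":0,"wz":0.162,"x":0.043,"y":-0.079,"z":0.588,"gripper":0.26},{"wx":0,"wy":0,"wz":0.162,"x":0.043,"y":-0.079,"z":0.588,"gripper":0.5},{"wx":0,"wy":0,"wz":0.162,"x":0.043,"y":-0.079,"z":0.588,"gripper":0.6},{"wx":0,"wy":0,"wz":0.162,"x":0.043,"y":-0.079,"z":0.588,"gripper":0.8},{"wx":0,"wy":0,"wz":0.162,"x":0.043,"y":-0.079,"z":0.588,"gripper":1},{"wx":0,"wy":0,"wz":0.162,"x":0.043,"y":-0.079,"z":0.588,"gripper":1},{"wx":0,"wy":0,"wz":0.162,"x":0.043,"y":-0.079,"z":0.588,"gripper":1}]' 22
```

```text
time_s: 24.15
ee_pos: [500.5, -441.5, 7.1]
ee_rot: [0.001, 0.047, 0.999, -0.001]
force: [1.0, 2.4, 7.7]
grip_width: 45.8
gripper_force: 24.4
```

```bash
python3 -m pendant '[{"wx":0,"wy":0,"wz":0,"x":0,"y":0,"z":-0.04,"gripper":1},{"wx":0,"wy":0,"wz":0,"x":0,"y":0,"z":-0.1,"gripper":1},{"wx":0,"wy":0,"wz":0,"x":0,"y":0,"z":-0.18,"gripper":1},{"wx":0,"wy":0,"wz":0,"x":0,"y":0,"z":-0.28,"gripper":1},{"wx":0,"wy":0,"wz":0,"x":0,"y":0.04,"z":-0.36,"gripper":1},{"wx":0,"wy":0,"wz":0,"x":0,"y":0.1,"z":-0.42,"gripper":1},{"wx":0,"wy":0,"wz":-0.1,"x":0,"y":0.18,"z":-0.45,"gripper":1},{"wx":0,"wy":0,"wz":-0.2,"x":0,"y":0.27,"z":-0.45,"gripper":1},{"wx":0,"wy":0,"wz":-0.3,"x":0,"y":0.36,"z":-0.45,"gripper":1},{"wx":0,"wy":0,"wz":-0.4,"x":0,"y":0.45,"z":-0.45,"gripper":1},{"wx":0,"wy":0,"wz":-0.5,"x":0,"y":0.54,"z":-0.45,"gripper":1},{"wx":0,"wy":0,"wz":-0.6,"x":0,"y":0.63,"z":-0.45,"gripper":1},{"wx":0,"wy":0,"wz":-0.7,"x":0,"y":0.72,"z":-0.45,"gripper":1},{"wx":0,"wy":0,"wz":-0.8,"x":0,"y":0.8,"z":-0.45,"gripper":1},{"wx":0,"wy":0,"wz":-0.9,"x":0,"y":0.88,"z":-0.45,"gripper":1},{"wx":0,"wy":0,"wz":-1,"x":0,"y":0.95,"z":-0.45,"gripper":1},{"wx":0,"wy":0,"wz":-1,"x":0,"y":0.97,"z":-0.45,"gripper":1},{"wx":0,"wy":0,"wz":-1,"x":0,"y":0.97,"z":-0.45,"gripper":1}]' 24
python3 - <<'E'
from h import *
o=bot.get_obs();print(o['joint_pos'],rel([452,317,150]),R.from_quat(np.roll(o['ee_rot'],-1)).apply([1,0,0]))
E
```

```text
time_s: 25.95
ee_pos: [536.1, -53.9, 186.7]
ee_rot: [0.0, -0.339, 0.941, -0.0]
force: [0.1, -0.4, -1.4]
grip_width: 45.4
gripper_force: 26.1
[-0.156  0.379  1.9   -0.     0.862 -2.42 ] [-0.43   0.848  0.091] [-0.77  -0.639 -0.001]
```

```bash
python3 -m pendant '[{"wx":0,"wy":0,"wz":-0.1,"x":-0.03,"y":0.06,"z":0,"gripper":1},{"wx":0,"wy":0,"wz":-0.2,"x":-0.07,"y":0.14,"z":0,"gripper":1},{"wx":0,"wy":0,"wz":-0.3,"x":-0.11,"y":0.22,"z":0,"gripper":1},{"wx":0,"wy":0,"wz":-0.4,"x":-0.15,"y":0.3,"z":0,"gripper":1},{"wx":0,"wy":0,"wz":-0.5,"x":-0.19,"y":0.38,"z":0,"gripper":1},{"wx":0,"wy":0,"wz":-0.6,"x":-0.23,"y":0.46,"z":0,"gripper":1},{"wx":0,"wy":0,"wz":-0.7,"x":-0.27,"y":0.54,"z":0,"gripper":1},{"wx":0,"wy":0,"wz":-0.8,"x":-0.31,"y":0.62,"z":0,"gripper":1},{"wx":0,"wy":0,"wz":-0.9,"x":-0.35,"y":0.7,"z":0,"gripper":1},{"wx":0,"wy":0,"wz":-1,"x":-0.39,"y":0.77,"z":0,"gripper":1},{"wx":0,"wy":0,"wz":-1,"x":-0.43,"y":0.848,"z":0,"gripper":1},{"wx":0,"wy":0,"wz":-1,"x":-0.43,"y":0.848,"z":0,"gripper":1}]' 24
python3 -m pendant '[{"wx":0,"wy":0,"wz":-0.16,"x":0,"y":0,"z":0.04,"gripper":1},{"wx":0,"wy":0,"wz":-0.16,"x":0,"y":0,"z":0.08,"gripper":1},{"wx":0,"wy":0,"wz":-0.16,"x":0,"y":0,"z":0.09,"gripper":1},{"wx":0,"wy":0,"wz":-0.16,"x":0,"y":0,"z":0.09,"gripper":1}]'
python3 - <<'E'
from h import *
im,c=grab("wrist","w8");o=bot.get_obs();print(o['joint_pos'],rel([452,317,46]),R.from_quat(np.roll(o['ee_rot'],-1)).apply([1,0,0]))
E
```

```text
time_s: 27.15
ee_pos: [452.2, 318.6, 186.3]
ee_rot: [0.001, -0.673, 0.739, 0.0]
force: [0.8, 0.1, -1.7]
grip_width: 45.0
gripper_force: 26.1
time_s: 27.55
ee_pos: [452.2, 315.1, 149.6]
ee_rot: [0.001, 0.718, -0.696, -0.0]
force: [0.3, -1.0, -1.1]
grip_width: 45.5
gripper_force: 26.1
[ 0.554  0.444  1.904 -0.     0.794 -2.618] [-0.004  0.001  0.26 ] [ 0.03 -1.    0.  ]
```

View pics/w8.png

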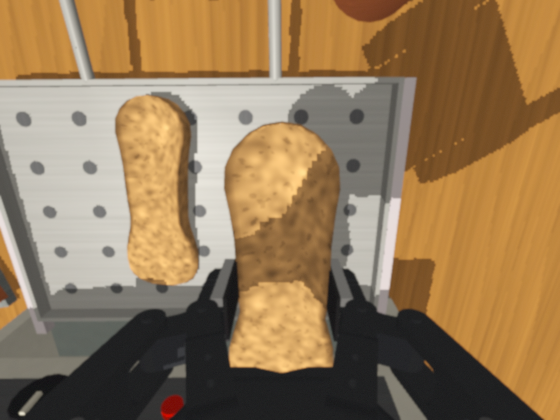

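A lies flat in the tray with px col 117–200. B hovers inside the rim and well clear of A. Lowering.

```bash
python3 -m pendant '[{"wx":0,"wy":0,"wz":0,"x":-0.004,"y":0.001,"z":0.06,"gripper":1},{"wx":0,"wy":0,"wz":0,"x":-0.004,"y":0.001,"z":0.13,"gripper":1},{"wx":0,"wy":0,"wz":0,"x":-0.004,"y":0.001,"z":0.19,"gripper":1},{"wx":0,"wy":0,"wz":0,"x":-0.004,"y":0.001,"z":0.235,"gripper":1},{"wx":0,"wy":0,"wz":0,"x":-0.004,"y":0.001,"z":0.252,"gripper":1},{"wx":0,"wy":0,"wz":0,"x":-0.004,"y":0.001,"z":0.258,"gripper":1},{"wx":0,"wy":0,"wz":0,"x":-0.004,"y":0.001,"z":0.258,"gripper":1}]'
```

```text
time_s: 28.3
ee_pos: [452.0, 317.9, 47.5]
ee_rot: [-0.0, 0.718, -0.696, 0.0]
force: [-0.3, -0.7, -1.4]
grip_width: 44.7
gripper_force: 26.1
```

```bash
python3 -m pendant '[{"wx":0,"wy":0,"wz":0,"x":0,"y":0,"z":0.003,"gripper":1},{"wx":0,"wy":0,"wz":0,"x":0,"y":0,"z":0.005,"gripper":1},{"wx":0,"wy":0,"wz":0,"x":0,"y":0,"z":0.003,"gripper":0.6},{"wx":0,"wy":0,"wz":0,"x":0,"y":0,"z":0.002,"gripper":0.3},{"wx":0,"wy":0,"wz":0,"x":0,"y":0,"z":0,"gripper":0.1},{"wx":0,"wy":0,"wz":0,"x":0,"y":0,"z":0,"gripper":0.1},{"wx":0,"wy":0,"wz":0,"x":0,"y":0,"z":-0.1,"gripper":0.1},{"wx":0,"wy":0,"wz":0,"x":0,"y":0,"z":-0.22,"gripper":0.1},{"wx":0,"wy":0,"wz":0,"x":0,"y":0,"z":-0.34,"gripper":0.1},{"wx":0,"wy":0,"wz":0,"x":0.06,"y":-0.03,"z":-0.45,"gripper":0.1},{"wx":0,"wy":0,"wz":0.19,"x":0.14,"y":-0.06,"z":-0.5,"gripper":0.4},{"wx":0,"wy":0,"wz":0.37,"x":0.24,"y":-0.1,"z":-0.5,"gripper":0.4},{"wx":0,"wy":0,"wz":0.55,"x":0.34,"y":-0.15,"z":-0.5,"gripper":0.4},{"wx":0,"wy":0,"wz":0.74,"x":0.423,"y":-0.19,"z":-0.5,"gripper":0.4},{"wx":0,"wy":0,"wz":0.9,"x":0.423,"y":-0.19,"z":-0.5,"gripper":0.4},{"wx":0,"wy":0,"wz":1,"x":0.423,"y":-0.19,"z":-0.5,"gripper":0.4},{"wx":0,"wy":0,"wz":1,"x":0.423,"y":-0.19,"z":-0.5,"gripper":0.4}]' 22
python3 -m pendant '[{"wx":0,"wy":0,"wz":1,"x":0,"y":0,"z":0,"gripper":0.4},{"wx":0,"wy":0,"wz":1,"x":0,"y":0,"z":0,"gripper":0.4},{"wx":0,"wy":0,"wz":1,"x":0,"y":0,"z":0,"gripper":0.4},{"wx":0,"wy":0,"wz":1,"x":0,"y":0,"z":0,"gripper":0.4},{"wx":0,"wy":0,"wz":1,"x":0,"y":0,"z":0,"gripper":0.4},{"wx":0,"wy":0,"wz":1,"x":0,"y":0,"z":0,"gripper":0.4},{"wx":0,"wy":0,"wz":1,"x":0,"y":0,"z":0,"gripper":0.4}]'
python3 - <<'E'
from h import *
im,c=grab("wrist","w9");o=bot.get_obs();print(o['ee_pos'],rel([533.5,150.5,42]),R.from_quat(np.roll(o['ee_rot'],-1)).apply([1,0,0]))
E
```

```text
time_s: 30.0
ee_pos: [532.9, 150.7, 246.4]
ee_rot: [-0.0, -0.396, 0.918, 0.0]
force: [-0.7, 0.0, -0.2]
grip_width: 51.5
gripper_force: 0.0
time_s: 30.7
ee_pos: [532.8, 151.4, 246.5]
ee_rot: [-0.0, -0.017, 1.0, -0.0]
force: [0.6, 0.1, -0.8]
grip_width: 51.2
gripper_force: 0.0
[532.77  151.337 246.48 ] [-0.002 -0.002  0.511] [-0.999 -0.036  0.   ]
```

View pics/w9.png

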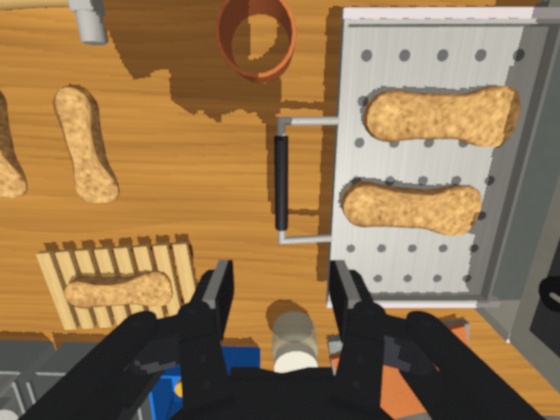

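Both blanks are in the tray. A's heel (px 343,200) looks close to the front rim (~px 335), so I'm checking its pose.

```bash
python3 - <<'E'
from h import *
im=cv2.imread("pics/w9.png");c=cam("wrist")
blank(im,c,"wrist",(339,172,496,245),48,"s"); blank(im,c,"wrist",(355,78,530,156),48,"s")
print("rim z54",px2w("wrist",[[344,24],[333,300]],54,c)); print("bar",px2w("wrist",[[282,122],[282,240]],60,c))
E
```

```text
len 170.5698667867948 mid [556.894 308.678] ang 87.64129822755936
-75 width 45.0 [552.216 233.807]
-60 width 56.3 [555.22  248.696]
-45 width 54.6 [556.48  263.657]
-30 width 52.1 [556.816 278.656]
-15 width 50.1 [557.64  293.635]
0 width 49.6 [558.249 308.622]
15 width 49.4 [558.317 323.632]
30 width 55.4 [558.027 338.657]
45 width 63.6 [558.774 353.639]
60 width 64.2 [559.869 368.607]
75 width 56.5 [560.789 383.581]
len 169.79741281811056 mid [451.413 322.489] ang -88.20396411163351
-75 width 58.9 [450.454 397.496]
-60 width 63.5 [450.371 382.486]
-45 width 61.6 [450.737 367.49 ]
-30 width 54.1 [451.21  352.497]
-15 width 46.5 [451.462 337.498]
0 width 47.1 [452.039 322.508]
15 width 47.8 [452.495 307.515]
30 width 49.1 [452.966 292.523]
45 width 53.3 [453.897 277.545]
60 width 52.5 [454.036 262.542]
75 width 42.0 [454.089 247.536]
rim z54 [[370.241 206.942]
 [688.512 226.505]]
bar [[463.949 150.003]
 [600.843 155.29 ]]
```

A was knocked to (557,309). It is still inside the rim and 40 mm clear of B, with the heel about 4 mm from the rim. I'll check that it's flat from a second viewpoint.

```bash
python3 -m pendant '[{"wx":0,"wy":0,"wz":0,"x":-0.05,"y":0.1,"z":-0.05,"gripper":0.4},{"wx":0,"wy":0,"wz":0,"x":-0.05,"y":0.2,"z":-0.1,"gripper":0.4},{"wx":0,"wy":0,"wz":0,"x":-0.05,"y":0.3,"z":-0.1,"gripper":0.4},{"wx":0,"wy":0,"wz":0,"x":-0.05,"y":0.4,"z":-0.1,"gripper":0.4},{"wx":0,"wy":0,"wz":0,"x":-0.05,"y":0.4,"z":-0.1,"gripper":0.4},{"wx":0,"wy":0,"wz":0,"x":-0.05,"y":0.4,"z":-0.1,"gripper":0.4}]'
python3 - <<'E'
from h import *
im,c=grab("wrist","w10")
for X in ([557,309],[452,322.5]):
    p=w2px("wrist",[[X[0]-42,X[1]-92,48],[X[0]+42,X[1]-92,48],[X[0]-42,X[1]+92,48],[X[0]+42,X[1]+92,48]],c).astype(int)
    b=(*p.min(0),*p.max(0)); print(b); blank(im,c,"wrist",b,48,"s")
E
```

```text
time_s: 31.35
ee_pos: [547.2, 312.5, 286.1]
ee_rot: [-0.0, -0.018, 1.0, -0.0]
force: [0.1, -0.6, 0.4]
grip_width: 50.9
gripper_force: 0.0
(np.int64(206), np.int64(147), np.int64(351), np.int64(215))
len 171.4074766635887 mid [557.799 309.732] ang 87.95598352750885
-75 width 45.5 [556.22 234.74]
-60 width 55.7 [555.866 249.762]
-45 width 53.7 [556.458 264.751]
-30 width 50.8 [556.95  279.743]
-15 width 49.1 [558.081 294.712]
0 width 48.7 [558.617 309.702]
15 width 48.0 [559.171 324.692]
30 width 54.2 [559.405 339.693]
45 width 62.4 [559.719 354.692]
60 width 63.5 [560.638 369.669]
75 width 57.2 [561.053 384.663]
(np.int64(213), np.int64(54), np.int64(374), np.int64(136))
len 170.58984705618008 mid [451.729 323.948] ang -88.4681937272785
-75 width 59.9 [451.4   398.966]
-60 width 63.0 [451.061 383.952]
-45 width 61.2 [451.287 368.952]
-30 width 53.4 [451.658 353.957]
-15 width 46.4 [451.675 338.952]
0 width 47.8 [452.141 323.959]
15 width 47.4 [452.27  308.957]
30 width 48.0 [453.161 293.976]
45 width 51.6 [453.973 278.992]
60 width 52.7 [453.999 263.987]
75 width 44.1 [454.504 248.996]
```

From both views A and B shift the same way (length 170.6→171.4 mm for A, 169.8→170.6 for B), so A is flat. On to the handle and closing slowly.

```bash
python3 -m pendant '[{"wx":0,"wy":0,"wz":0,"x":0.02,"y":-0.1,"z":0,"gripper":0.4},{"wx":0,"wy":0,"wz":0,"x":0.048,"y":-0.2,"z":0,"gripper":0.4},{"wx":0,"wy":0,"wz":0,"x":0.048,"y":-0.3,"z":0.05,"gripper":0.4},{"wx":0,"wy":0,"wz":0,"x":0.048,"y":-0.4,"z":0.1,"gripper":0.4},{"wx":0,"wy":0,"wz":0,"x":0.048,"y":-0.4,"z":0.15,"gripper":0.4},{"wx":0,"wy":0,"wz":0,"x":0.048,"y":-0.4,"z":0.25,"gripper":0.4},{"wx":0,"wy":0,"wz":0,"x":0.048,"y":-0.4,"z":0.35,"gripper":0.4},{"wx":0,"wy":0,"wz":0,"x":0.048,"y":-0.4,"z":0.45,"gripper":0.4},{"wx":0,"wy":0,"wz":0,"x":0.048,"y":-0.4,"z":0.55,"gripper":0.4},{"wx":0,"wy":0,"wz":0,"x":0.048,"y":-0.4,"z":0.61,"gripper":0.4},{"wx":0,"wy":0,"wz":0,"x":0.048,"y":-0.4,"z":0.61,"gripper":0.4},{"wx":0,"wy":0,"wz":0,"x":0.048,"y":-0.4,"z":0.61,"gripper":0.7},{"wx":0,"wy":0,"wz":0,"x":0.048,"y":-0.4,"z":0.61,"gripper":1},{"wx":0,"wy":0,"wz":0,"x":0.048,"y":-0.4,"z":0.61,"gripper":1},{"wx":0,"wy":0,"wz":0,"x":0.048,"y":-0.4,"z":0.61,"gripper":1}]' 25
```

```text
time_s: 32.9
ee_pos: [534.8, 151.2, 44.2]
ee_rot: [0.001, -0.016, 1.0, 0.0]
force: [-0.1, -3.6, 9.0]
grip_width: 14.9
gripper_force: 25.0
```

```bash
python3 -m pendant '[{"wx":0,"wy":0,"wz":0,"x":0,"y":0.005,"z":0,"gripper":1},{"wx":0,"wy":0,"wz":0,"x":0,"y":0.015,"z":0,"gripper":1},{"wx":0,"wy":0,"wz":0,"x":0,"y":0.035,"z":0,"gripper":1},{"wx":0,"wy":0,"wz":0,"x":0,"y":0.055,"z":0,"gripper":1},{"wx":0,"wy":0,"wz":0,"x":0,"y":0.075,"z":0,"gripper":1},{"wx":0,"wy":0,"wz":0,"x":0,"y":0.095,"z":0,"gripper":1},{"wx":0,"wy":0,"wz":0,"x":0,"y":0.115,"z":0,"gripper":1},{"wx":0,"wy":0,"wz":0,"x":0,"y":0.135,"z":0,"gripper":1},{"wx":0,"wy":0,"wz":0,"x":0,"y":0.155,"z":0,"gripper":1},{"wx":0,"wy":0,"wz":0,"x":0,"y":0.175,"z":0,"gripper":1},{"wx":0,"wy":0,"wz":0,"x":0,"y":0.195,"z":0,"gripper":1},{"wx":0,"wy":0,"wz":0,"x":0,"y":0.215,"z":0,"gripper":1},{"wx":0,"wy":0,"wz":0,"x":0,"y":0.235,"z":0,"gripper":1},{"wx":0,"wy":0,"wz":0,"x":0,"y":0.255,"z":0,"gripper":1},{"wx":0,"wy":0,"wz":0,"x":0,"y":0.275,"z":0,"gripper":1},{"wx":0,"wy":0,"wz":0,"x":0,"y":0.295,"z":0,"gripper":1},{"wx":0,"wy":0,"wz":0,"x":0,"y":0.315,"z":0,"gripper":1},{"wx":0,"wy":0,"wz":0,"x":0,"y":0.335,"z":0,"gripper":1},{"wx":0,"wy":0,"wz":0,"x":0,"y":0.355,"z":0,"gripper":1},{"wx":0,"wy":0,"wz":0,"x":0,"y":0.375,"z":0,"gripper":1}]'
python3 -m pendant '[{"wx":0,"wy":0,"wz":0,"x":0,"y":0.015,"z":0,"gripper":1},{"wx":0,"wy":0,"wz":0,"x":0,"y":0.03,"z":0,"gripper":1},{"wx":0,"wy":0,"wz":0,"x":0,"y":0.045,"z":0,"gripper":1},{"wx":0,"wy":0,"wz":0,"x":0,"y":0.06,"z":0,"gripper":1},{"wx":0,"wy":0,"wz":0,"x":0,"y":0.075,"z":0,"gripper":1},{"wx":0,"wy":0,"wz":0,"x":0,"y":0.09,"z":0,"gripper":1},{"wx":0,"wy":0,"wz":0,"x":0,"y":0.1,"z":0,"gripper":1},{"wx":0,"wy":0,"wz":0,"x":0,"y":0.11,"z":0,"gripper":1},{"wx":0,"wy":0,"wz":0,"x":0,"y":0.12,"z":0,"gripper":1}]'
```

```text
time_s: 34.9
ee_pos: [529.2, 301.4, 44.2]
ee_rot: [0.001, -0.016, 1.0, 0.0]
force: [-3.3, -4.2, 9.0]
grip_width: 14.9
gripper_force: 25.1
time_s: 35.8
ee_pos: [527.4, 349.2, 44.2]
ee_rot: [0.0, -0.016, 1.0, 0.0]
force: [-3.6, -3.2, 9.4]
grip_width: 14.8
gripper_force: 25.1
```

```bash
python3 -m pendant '[{"wx":0,"wy":0,"wz":0,"x":0,"y":0.007,"z":0,"gripper":1},{"wx":0,"wy":0,"wz":0,"x":0,"y":0.014,"z":0,"gripper":1},{"wx":0,"wy":0,"wz":0,"x":0,"y":0.021,"z":0,"gripper":1},{"wx":0,"wy":0,"wz":0,"x":0,"y":0.026,"z":0,"gripper":1}]'
```

```text
time_s: 36.2
ee_pos: [527.0, 359.6, 44.2]
ee_rot: [0.0, -0.016, 1.0, 0.0]
force: [-4.4, -3.2, 9.9]
grip_width: 15.0
gripper_force: 25.1
```

```bash
python3 -m pendant '[{"wx":0,"wy":0,"wz":0,"x":0,"y":0.004,"z":0,"gripper":1},{"wx":0,"wy":0,"wz":0,"x":0,"y":0.004,"z":0,"gripper":1}]'
```

```text
time_s: 36.4
ee_pos: [527.0, 360.3, 44.2]
ee_rot: [0.0, -0.016, 1.0, -0.0]
force: [-2.1, -10.3, 11.2]
grip_width: 15.1
gripper_force: 25.4
```

```bash
python3 -m pendant '[{"wx":0,"wy":0,"wz":0,"x":0,"y":0.003,"z":0,"gripper":1},{"wx":0,"wy":0,"wz":0,"x":0,"y":0.004,"z":0,"gripper":1},{"wx":0,"wy":0,"wz":0,"x":0,"y":0.004,"z":0,"gripper":1}]'
```

```text
time_s: 36.7
ee_pos: [526.9, 360.5, 44.2]
ee_rot: [-0.0, -0.017, 1.0, -0.001]
force: [-0.3, -22.4, 15.0]
grip_width: 15.3
gripper_force: 26.1
```

Hard stop at home (force rises to 22 N with no further travel). Relax, release, retreat.

```bash
python3 -m pendant '[{"wx":0,"wy":0,"wz":0,"x":0,"y":-0.004,"z":0,"gripper":1},{"wx":0,"wy":0,"wz":0,"x":0,"y":-0.004,"z":0,"gripper":0.7},{"wx":0,"wy":0,"wz":0,"x":0,"y":-0.004,"z":0,"gripper":0.4},{"wx":0,"wy":0,"wz":0,"x":0,"y":-0.004,"z":0,"gripper":0.4},{"wx":0,"wy":0,"wz":0,"x":0,"y":-0.004,"z":0,"gripper":0.4},{"wx":0,"wy":0,"wz":0,"x":0,"y":-0.004,"z":-0.08,"gripper":0.4},{"wx":0,"wy":0,"wz":0,"x":0,"y":-0.004,"z":-0.18,"gripper":0.4},{"wx":0,"wy":0,"wz":0,"x":0,"y":-0.004,"z":-0.3,"gripper":0.4},{"wx":0,"wy":0,"wz":0,"x":0,"y":-0.1,"z":-0.42,"gripper":0.4},{"wx":0,"wy":0,"wz":0,"x":0,"y":-0.2,"z":-0.52,"gripper":0.4},{"wx":0,"wy":0,"wz":0,"x":0,"y":-0.2,"z":-0.52,"gripper":0.4},{"wx":0,"wy":0,"wz":0,"x":0,"y":-0.2,"z":-0.52,"gripper":0.4}]'
python3 - <<'E'
from h import *
im,c=grab("wrist","w11")
# dark bar near predicted home position
p=w2px("wrist",[[527,360.5,60]],c)[0].astype(int)
g=cv2.cvtColor(im,cv2.COLOR_BGR2GRAY)[p[1]-25:p[1]+25,p[0]-45:p[0]+45]; col=g.mean(0); k=np.where(col<60)[0]+p[0]-45
print(p,k); print(px2w("wrist",[[k.mean(),p[1]]],60,c) if len(k) else col)
E
```

```text
time_s: 37.9
ee_pos: [530.7, 281.9, 253.2]
ee_rot: [0.002, -0.015, 1.0, 0.001]
force: [0.9, -0.3, -0.7]
grip_width: 51.1
gripper_force: 0.0
[348 182] [343 344 345 346 347 348 349 350 351 352 353 354]
[[526.891 360.216]]
```

```bash
python3 -c "
from workcell import bot
print(bot.finish_job())"
```

```text
the job is handed in; nothing more can be done
None
```

The changeover is done and handed in: m3 is on the rack, the only two large blanks lie flat in the tray without overlapping, and the tray was slid slowly home against its stop; A was knocked about 45 mm inside the tray and I left it there, still flat and clear.

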